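# Lock a spotlight into its power track and switch it on

## Task

Lock the spotlight into the power track and switch it on by pressing three things in order: on the adapter that carries the lamp, press the round stud fully down, then the rectangular latch at its other end fully down, and last press the raised end of the wide rocker on the supply box so that it tips right over. Nothing is to be picked up: do not push or lift the supply box, do not press the adapter without a lamp or the narrow rocker, and leave the lamp's aim and everything else on the bench undisturbed.

Things in the scene. Friction and masses are not known exactly. Their poses are not given: they have to be found in the camera images.
- track: black power track, a bar 40 x 460 x 33 mm (x, y, z) fixed to the bench, long along its own y; origin at the centre of its underside. Two black adapters sit on its top, one with a lamp and one without; which is at which end varies.
- spot: the adapter that carries the lamp: black block 34 x 180 x 22 mm (x, y, z), fixed on the track, origin at the centre of its underside, 33 mm above the bench, so its top is 55 mm above the bench. Its own y runs along the track: the round stud is at y = +70 mm, the rectangular latch at y = -70 mm, and the lamp stands on it at y = 0.
- spot_stud (a joint): travel in m of the round stud of the adapter with the lamp: 0 = up, 0.008 = fully down. Starts between 0 and 0.0015. It moves straight down against about 3 N of friction and stays where it is left.
- spot_stud_top (a point): centre of the top of that round aluminium stud (20 mm in diameter), z up; the top stands 11 mm proud of the adapter when up and 3 mm proud (58 mm above the bench) when fully down.
- spot_bar (a joint): travel in m of the rectangular latch of the adapter with the lamp: 0 = up, 0.008 = fully down. Starts between 0 and 0.0015. Same movement and friction as the stud.
- spot_bar_top (a point): centre of the top of that rectangular aluminium latch (22 x 30 mm, the longer side along the track); stands 11 mm proud of the adapter when up and 3 mm proud (58 mm above the bench) when fully down.
- lamp (a joint): tilt in rad of the lamp head about the adapter's y axis; starts anywhere from -0.2 to 0.2; stiff (0.15 N m), to be left alone.
- lamp_front (a point): centre of the front glass of the lamp head, a black cylinder 48 mm in diameter and 110 mm long lying across the track over the middle of the adapter, its axis about 89 mm above the bench; its highest point is at most 125 mm above the bench.
- blank: the adapter without a lamp: otherwise the same shape as the other, with the same origin, stud at y = +70 mm and latch at y = -70 mm, tops 66 mm above the bench; to be left alone.
- blank_stud (a joint): travel in m of the round stud of the adapter without a lamp; about 0, must stay up.
- blank_bar (a joint): travel in m of the rectangular latch of the adapter without a lamp; about 0, must stay up.
- supply: supply box, painted grey, 110 x 140 x 50 mm (x, y, z), 1.5 kg, standing loose on the bench on the robot's side of the track; origin at the centre of its underside. On its top are two white rockers 60 mm long along the box's x, pivoted at their middles 56 mm above the bench: the wide one (32 mm) at y = +30 mm and the narrow one (14 mm) at y = -35 mm.
- wide (a joint): angle in rad of the wide rocker: 0 = off, with the end towards the box's +x (away from the robot) raised; 0.5 = tipped right over, that end down. Starts between 0 and 0.04. Friction 0.02 N m (about 1 to 3 N near the end); it stays where it is left.
- wide_end (a point): middle of the top edge of the raised (+x) end of the wide rocker; about 69 mm above the bench when off, 54 mm when on. The pivot lies 28 mm from it towards the box's -x; a good place to press is 7 mm in from this edge towards the pivot.
- narrow (a joint): angle in rad of the narrow rocker, same kind; starts at 0, must stay there.
- tray: open grey parts tray 110 x 140 x 45 mm, fixed; origin at the centre of its underside. Which of tray and supply box is to the left varies.
- spare: spare white lamp head, a cylinder 48 mm in diameter and 100 mm tall standing loose between the supply box and the tray; origin at the centre of its underside. Bystander.
- driver: black driver box 40 x 180 x 30 mm lying loose beyond the track; origin at the centre of its underside. Bystander.
- screwdriver: screwdriver with a red handle lying loose beyond the track. Bystander.
- gauge: small blue and red block, 70 x 35 x 30 mm, loose at the right; origin at the centre of its underside. Bystander.
- mug: white mug, 80 mm in diameter, 90 mm tall, at the left; origin at the centre of its underside. Bystander.
- jar: clear screw jar, 60 mm in diameter, 80 mm tall, at the right; origin at the centre of its underside. Bystander.
Not all that is in view belongs to the job. What is shaped like the supply but yellow is not meant.

How it is judged:
On the way, in this order (a step that is already met when the one before it is completed fails the run):
1. the round stud of the lamp's adapter is fully down (value of joint spot_stud above 0.0065 m), for 0.1 s.
2. then its rectangular latch is fully down (value of joint spot_bar above 0.0065 m), for 0.1 s.
3. then the wide rocker is tipped over (value of joint wide above 0.4 rad), for 0.1 s.
At the end, for the whole second after the job is handed in: stud and latch of the lamp's adapter at least 6.5 of 8 mm down, wide rocker past 0.4 of 0.5 rad; blank adapter's under 4 mm, narrow rocker under 0.2 rad; lamp front within 12 mm, supply box within 20 mm, level and still, bystanders within 30 mm of their starts (value of joint each of spot_stud, spot_bar above 0.0065 m and value of joint wide above 0.4 rad and value of joint each of blank_stud, blank_bar below 0.004 m and value of joint narrow below 0.2 rad and distance of lamp_front from where it was at the start of the episode below 0.012 m and distance of supply from where it was at the start of the episode below 0.02 m and angle between supply's own z axis and vertical below 0.1 rad and linear speed of supply below 0.02 m/s and distance of each of spare, driver, screwdriver, gauge, mug, jar from where it was at the start of the episode below 0.03 m); the robot touches nothing.
It fails at once if the latch is pressed before the stud is down, or the wide rocker before the latch ((value of joint spot_bar above 0.004 m and value of joint spot_stud below 0.006 m) or (value of joint wide above 0.25 rad and value of joint spot_bar below 0.006 m)).
It fails at once if the adapter without a lamp or the narrow rocker is pressed (value of joint any of blank_stud, blank_bar above 0.004 m or value of joint narrow above 0.2 rad).
It fails at once if the lamp's aim is disturbed (distance of lamp_front from where it was at the start of the episode above 0.012 m).
It fails at once if the supply box is pushed away, lifted or tipped (distance of supply from where it was at the start of the episode above 0.02 m or height (world z) of supply above 0.008 m or angle between supply's own z axis and vertical above 0.1 rad).
It fails at once if a bystander is moved or lifted (distance of any of spare, driver, screwdriver, gauge, mug, jar from where it was at the start of the episode above 0.03 m).
It also fails if it takes over 48 s, if anything falls off the work surface, if the arm or the gripper's body presses on something with over 40 N, if the wrist force passes 120 N, or if a joint passes its speed limit or range.

## Robot

A 7-joint arm with a two-finger parallel gripper is mounted at the origin on the work surface. World frame = base frame: x ahead of the robot, y to its left, z up, the work surface at z = 0. Lengths are in m, angles in rad, forces in N, time in s.
With the tool pointing down it reaches from about 0.4 to 0.85 m from the base axis. Payload 10.4 kg.
Tool frame: the origin (TCP) lies between the finger pads; the fingertips stand tip_extent ahead of it and the grasp point (between the pads) lies 2 mm behind it (tip_extent is the distance from the TCP to the fingertips, in m); z points along the fingers, y is the direction in which the jaws open and shut (so a half turn about z gives the same grasp; the last joint's range is limited). The gripper opens to 87 mm and grips with 3 to 60 N. Pads are 19 mm wide; open, the fingers measure 117 mm over their backs; the gripper's body (75 mm by 190 mm) begins 51 mm behind the grasp point.
Start: joints at [-1.282, 0.332, -0.065, 1.46, 0.022, 1.35, -0.088], TCP at [0.192, 0.595, 0.24] pointing down, gripper open.
Joint ranges: [-2.6, 2.6], [-0.5, 2.12], [-1.47, 1.34], [0.16, 2.42], [-1.27, 4.41], [0.06, 2.06], [-2.6, 2.6]. Speed limits (rad/s): [2.22, 2.22, 2.79, 2.79, 3.14, 3.14, 3.14].

## Interface

Orientations are given as a unit quaternion [x, y, z, w].
In Python, from bench import read_state, camera, camera_params, close_job, tip_extent gives the robot as it stands. The module is installed in compiled form; this text tells all that it offers.
- The arm moves only by the tool send_rows, never from a script. Its argument "steps" is a list of rows, each a list of 7 numbers: the turn, a rotation vector about the tool's x, y, z in degrees, then the shift along the tool's x, y, z in m, then the gripper's target within -1 to 1 (shut at 1, half-way at 0, fully open at -1). In form: [[ax, ay, az, x, y, z, jaw], ...]. A call has exactly 10 rows; each row shifts and turns the pose as measured when the row begins, along the tool's axes as they then stand; what a row does not reach is not made up. A row lasts 1/10 s, in which the tool goes at most 50 mm and 8.59 degrees, less where a joint would pass 70% of its speed; a pose out of reach is approached as far as the arm can. A call with a gripper value outside its range is refused whole. The fingers move at their own pace and stop on an object; "force" is the grip in N (left out, the last holds). Time passes only in rows, so rows that do not move let the fingers close, or fill a call up. It gives the time, the measured TCP pose, the force and the opening at its end, in the units of the state.
- read_state(): the state, without advancing time (a new reading comes with each control period).
- camera(name): name is "scene" or "top" or "wrist"; returns (picture, depth): 420x560x3 uint8, blue, green, red; 420x560 float32, m along the optical axis (not along the pixel's ray), 0 where there is no reading.
- camera_params(name): a dict with "camera_matrix" (3x3 intrinsics, pixels), "dist" ([k1, k2, p1, p2, k3] as OpenCV has them; the pictures are not rectified), "world_from_camera" (4x4, takes a point from camera to world coordinates). Camera axes: x right, y down, z forward; pixel columns grow to the right and rows downward; lengths in m; the calibration is good to about 2 mm. A picture is of the moment at which its call begins: read the wrist's pose just before it. camera_params takes no time and is no camera call; for the wrist camera it gives the pose at the moment of the call.
- close_job(): hands the job in, once; it reports no verdict.
The state is a dict: "time": time; "joint_positions": joint angles; "joint_vel": joint speeds; "joint_torque": joint torques, N m; "ee_pos": TCP position; "eef_rot": TCP orientation; "ft_force": force on the tool from outside, world axes, zero at the start; "torque": the same for the moment, N m; "width": finger opening in m.
Only numpy, scipy, OpenCV 4.12 (cv2) and the standard library are available. Lean on these libraries where they do the work, as an engineer would, in place of code of your own. Each camera call takes 0.05 s, during which the arm holds its last target.

## Working session

There is one attempt and no reset: what is moved stays moved. The work goes in short steps, Python scripts to look and compute and a tool call to move; the robot and the scene stay as the last step left them, time stands still between calls to the robot, and variables do not carry over. Pictures are saved under pics/ and viewed, and the job is handed in when it is done.

Besides the shell and the picture viewer there is one more tool, called after "Emit:" in YAML: its name, and indented under it one key for each argument. send_rows: Moves the arm, as the interface text tells. Its arguments: {"type":"object","properties":{"steps":{"type":"array"},"force":{"type":"number"}},"required":["steps"]}

```bash
mkdir -p pics; cat > h.py <<'E'
import numpy as np, cv2, pickle
from bench import *
def snap(n,tag):
    p=camera_params(n); im,d=camera(n); pickle.dump((p,im,d),open(f'{tag}.pkl','wb')); cv2.imwrite(f'pics/{tag}.png',im)
    return p,im,d
def load(tag): return pickle.load(open(f'{tag}.pkl','rb'))
def ray(p,uv,z):
    K=np.array(p['camera_matrix']);D=np.array(p['dist']);T=np.array(p['world_from_camera'])
    q=cv2.undistortPoints(np.array(uv,float).reshape(-1,1,2),K,D).reshape(-1,2)
    r=np.c_[q,np.ones(len(q))]@T[:3,:3].T; o=T[:3,3]
    return o+r*((z-o[2])/r[:,2])[:,None]
def proj(p,X):
    T=np.linalg.inv(np.array(p['world_from_camera']));r=cv2.Rodrigues(T[:3,:3])[0]
    return cv2.projectPoints(np.array(X,float).reshape(-1,1,3),r,T[:3,3],np.array(p['camera_matrix']),np.array(p['dist']))[0].reshape(-1,2)
E
python3 - <<'E'
from h import *
s=read_state();print({k:np.round(v,3).tolist() for k,v in s.items()},tip_extent)
for n in ['scene','top']:
    p,im,d=snap(n,n+'0');print(n,np.round(p['world_from_camera'],3).tolist(),p['camera_matrix'][0][0])
E
```

```text
{'time': 0.0, 'joint_positions': [-1.282, 0.333, -0.065, 1.461, 0.022, 1.35, -0.088], 'joint_vel': [-0.001, 0.001, -0.0, -0.001, 0.0, 0.003, 0.0], 'joint_torque': [-0.001, -62.327, 0.024, -38.987, -0.061, 0.04, 0.0], 'ee_pos': [0.192, 0.594, 0.239], 'eef_rot': [0.155, 0.988, -0.001, -0.0], 'ft_force': [0.4, 0.285, 0.025], 'torque': [-0.018, 0.024, 0.011], 'width': 0.087} 0.017
scene [[-0.007, 0.798, -0.602, 1.233], [1.0, 0.011, 0.004, 0.002], [0.009, -0.602, -0.798, 1.029], [0.0, 0.0, 0.0, 1.0]] 451.8390200460672
top [[0.019, -0.998, 0.058, 0.412], [-1.0, -0.02, -0.005, -0.017], [0.006, -0.058, -0.998, 1.45], [0.0, 0.0, 0.0, 1.0]] 522.679999542772
```

View pics/scene0.png

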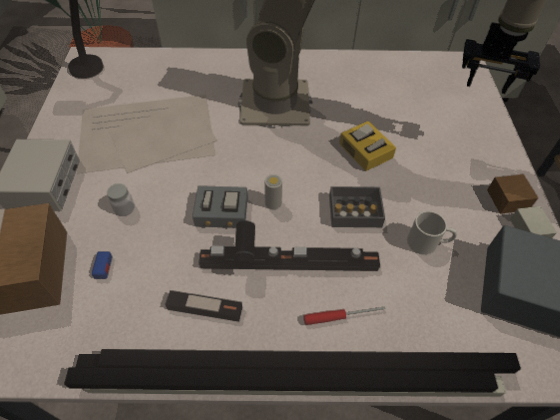

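View pics/top0.png

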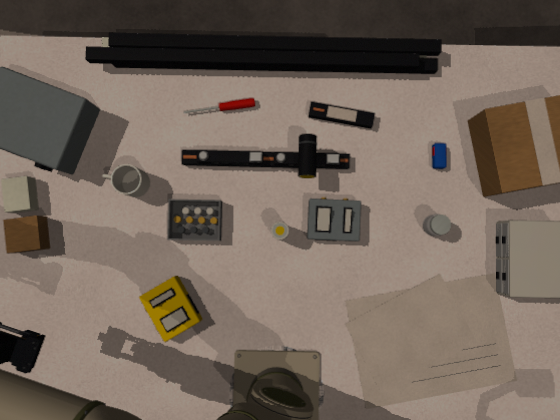

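```bash
python3 - <<'E'
from h import *
p,im,d=load('top0')
c=im[130:250,170:370]; c=np.clip(c.astype(float)*1.5,0,255).astype('uint8')
cv2.imwrite('pics/topz.png',cv2.resize(c,(800,480),interpolation=cv2.INTER_CUBIC))
p2,im2,_=load('scene0')
c=im2[180:275,190:390];cv2.imwrite('pics/scz.png',cv2.resize(c,(800,380),interpolation=cv2.INTER_CUBIC))
g=cv2.cvtColor(im,cv2.COLOR_BGR2HSV)
m=((g[...,2]>110)&(g[...,1]<60)).astype('uint8')
def blobs(r0,r1,c0,c1):
    n,l,s,ce=cv2.connectedComponentsWithStats(m[r0:r1,c0:c1])
    for i in range(1,n):
        if s[i,4]>15: print(ce[i]+[c0,r0],s[i])
blobs(150,167,185,348);print();blobs(203,236,312,358)
E
```

```text
[278.5 150. ] [75  0 38  1 38]
[341.88235294 150.88235294] [149   0  14   4  34]
[202.5 154.5] [15  2  6  6 32]
[255.2027027  156.08108108] [65  3 11  7 74]
[280.5 156.5] [93  4  6  6 32]
[332.5 158. ] [143   5  10   7  70]

[323.10822511 218.83982684] [  6   5  12  22 231]
[347.4673913  219.79347826] [33  7  6 21 92]
```

View pics/topz.png

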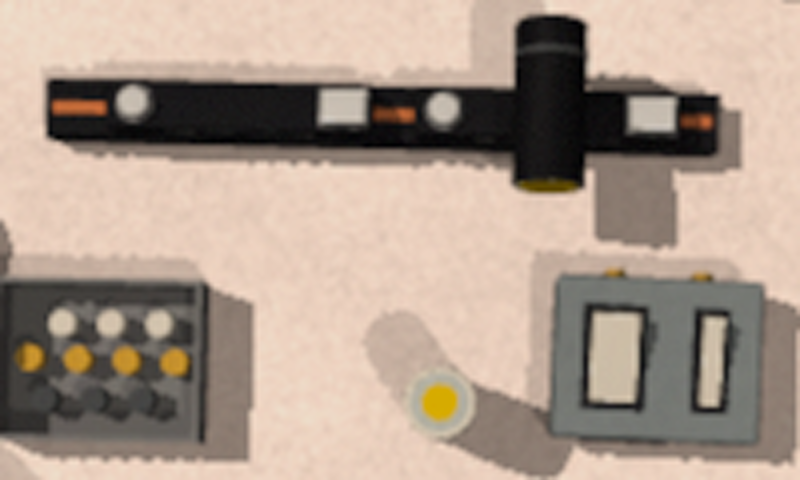

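View pics/scz.png

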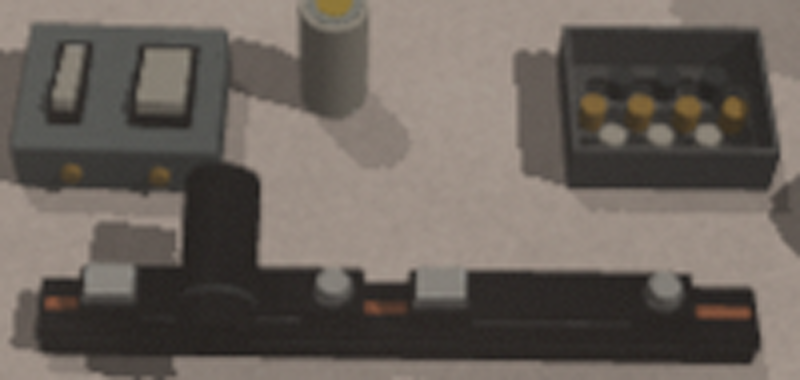

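```bash
python3 - <<'E'
from h import *
p,im,d=load('top0');q,im2,d2=load('scene0')
for n,uv,z in [('blank stud',(203,155.5),.066),('blank bar',(255.3,156.3),.066),('stud',(280.6,156.8),.066),('bar',(332.7,158.2),.066),('lampfront',(307,176),.089),('lampback',(308,135),.089),('wide ctr',(323.2,218.8),.06),('narrow',(347.4,219.8),.06),('box +x L',(310,199),.05),('box +x R',(360.5,201.5),.05),('box -x L',(307.5,238.5),.05),('box -xR',(358.7,240.5),.05),('wide+x',(323.7,207.5),.069),('wide-x',(322.6,231.5),.05),('spare',(280,230.5),.1)]:
    print(n,np.round(ray(p,[uv],z)[0],4))
print('scene')
for n,uv,z in [('stud',(190+332/4,180+284/4),.066),('bar',(190+109/4,180+280/4),.066),('wide+x',(190+162/4,180+112/4),.066)]:
    print(n,np.round(ray(q,[uv],z)[0],4))
# depth heights
for n,uv in [('stud',(280,157)),('bar',(332,158)),('widex',(323,210)),('wide-x',(323,228)),('lamp',(307,155))]:
    u,v=uv;z=d[v,u];K=p['camera_matrix'];
    c=cv2.undistortPoints(np.array([[[u,v]]],float),np.array(K),np.array(p['dist']))[0,0]
    print(n,np.round(np.array(p['world_from_camera'])@[c[0]*z,c[1]*z,z,1],4))
T=np.array(p['world_from_camera'])
v,u=np.mgrid[0:420,0:560]
c=cv2.undistortPoints(np.c_[u.ravel(),v.ravel()].astype(float).reshape(-1,1,2),np.array(p['camera_matrix']),np.array(p['dist'])).reshape(420,560,2)
X=np.concatenate([c*d[...,None],d[...,None]],-1)@T[:3,:3].T+T[:3,3]
print('max lamp h',X[130:185,296:320,2].max(),'lamp x range',[f(X[130:185,296:320][X[130:185,296:320,2]>.09][:,0]) for f in(np.min,np.max)])
print('heights around', X[100:260,170:460,2].max())
E
```

```text
blank stud [0.6362 0.2058 0.066 ]
blank bar [0.6369 0.0665 0.066 ]
stud [ 0.6369 -0.001   0.066 ]
bar [ 0.6359 -0.14    0.066 ]
lampfront [ 0.5839 -0.0714  0.089 ]
lampback [ 0.6924 -0.0721  0.089 ]
wide ctr [ 0.4739 -0.1176  0.06  ]
narrow [ 0.4725 -0.1821  0.06  ]
box +x L [ 0.5269 -0.082   0.05  ]
box +x R [ 0.5228 -0.2178  0.05  ]
box -x L [ 0.4208 -0.0771  0.05  ]
box -xR [ 0.4181 -0.2142  0.05  ]
wide+x [ 0.5035 -0.1178  0.069 ]
wide-x [ 0.4403 -0.1172  0.05  ]
spare [ 0.4398 -0.0037  0.1   ]
scene
stud [6.411e-01 3.000e-04 6.600e-02]
bar [ 0.6399 -0.1386  0.066 ]
wide+x [ 0.5086 -0.1144  0.066 ]
stud [6.371e-01 7.000e-04 6.140e-02 1.000e+00]
bar [ 0.636  -0.1379  0.0687  1.    ]
widex [ 0.4968 -0.1161  0.0687  1.    ]
wide-x [ 0.4496 -0.1179  0.054   1.    ]
lamp [ 0.6357 -0.0695  0.111   1.    ]
max lamp h 1.4496091556706068 lamp x range [np.float64(0.4123618452071479), np.float64(0.6950665663701423)]
heights around 1.4496091556706068
```

Emit:
send_rows:
  steps:
    - [0,0,6,-0.033,-0.023,0,1]
    - [0,0,6,-0.035,-0.019,0,1]
    - [0,0,6,-0.037,-0.016,0,1]
    - [0,0,6,-0.038,-0.012,0,1]
    - [0,0,6,-0.039,-0.008,0,1]
    - [0,0,6,-0.04,-0.003,0,1]
    - [0,0,6,-0.04,0.001,0,1]
    - [0,0,6,-0.04,0.005,0,1]
    - [0,0,6,-0.039,0.009,0,1]
    - [0,0,6,-0.038,0.013,0,1]
  force: 20

```text
time: 1.1
ee_pos: [0.4314, 0.2627, 0.2344]
eef_rot: [0.64, 0.769, -0.004, -0.001]
ft_force: [0.1, 0.6, -0.1]
width: 0.015
```

```bash
cat > st.py <<'E'
import sys
from h import *
from scipy.spatial.transform import Rotation as R
s=read_state();Rm=R.from_quat(s['eef_rot']).as_matrix()
print('t',round(s['time'],2),'pos',np.round(s['ee_pos'],4),'w',round(float(s['width']),4),'F',np.round(s['ft_force'],2),'yaw',np.degrees(np.arctan2(Rm[1,1],Rm[0,1])).round(2),'tz',np.round(Rm[:,2],4),'tip',round(s['ee_pos'][2]-tip_extent,4),'j',np.round(s['joint_positions'],2))
if len(sys.argv)>3: print('tool shift',np.round(Rm.T@(np.array(list(map(float,sys.argv[1:4])))-s['ee_pos']),4))
W=np.linalg.inv(np.r_[np.c_[Rm,np.array(s['ee_pos'])],[[0,0,0,1]]])@np.array(camera_params('wrist')['world_from_camera']);print('cam in tool',W[:3,3].round(3))
E
python3 st.py 0.638 0 0.15
```

```text
t 1.1 pos [0.4314 0.2627 0.2344] w 0.015 F [ 0.14  0.63 -0.14] yaw 10.46 tz [-0.0066 -0.0048 -1.    ] tip 0.2174 j [-0.91  0.07  0.29  1.79 -0.02  1.3  -0.44]
tool shift [-0.2956  0.1561  0.0843]
cam in tool [ 0.066  0.    -0.147]
```

Emit:
send_rows:
  steps:
    - [0,0,2,-0.035,0.019,0,1]
    - [0,0,2,-0.035,0.019,0,1]
    - [0,0,2,-0.035,0.019,0,1]
    - [0,0,2,-0.035,0.019,0,1]
    - [0,0,2,-0.035,0.02,0,1]
    - [0,0,0,-0.035,0.022,0,1]
    - [0,0,0,-0.035,0.022,0,1]
    - [0,0,0,-0.025,0.015,0,1]
    - [0,0,0,-0.01,0.005,0,1]
    - [0,0,0,0,0,0,1]

```text
time: 2.1
ee_pos: [0.6144, -0.0244, 0.2318]
eef_rot: [0.711, 0.703, -0.007, -0.001]
ft_force: [-1.2, 0.9, -0.3]
width: 0.0003
```

```bash
python3 st.py 0.638 0 0.13
```

```text
t 2.1 pos [ 0.6144 -0.0244  0.2318] w 0.0003 F [-1.22  0.95 -0.35] yaw -0.58 tz [-0.0102 -0.0084 -0.9999] tip 0.2148 j [-0.47  0.35  0.55  1.52 -0.17  1.34  0.09]
tool shift [0.0255 0.0244 0.1014]
cam in tool [ 0.066  0.    -0.147]
```

Emit:
send_rows:
  steps:
    - [-0.6,0.5,0,0.012,0.012,0,1]
    - [0,0,0,0.014,0.013,0.02,1]
    - [0,0,0,0,0,0.02,1]
    - [0,0,0,0,0,0.02,1]
    - [0,0,0,0,0,0.0,1]
    - [0,0,0,0,0,0,1]
    - [0,0,0,0,0,0,1]
    - [0,0,0,0,0,0,1]
    - [0,0,0,0,0,0,1]
    - [0,0,0,0,0,0,1]

```text
time: 3.1
ee_pos: [0.643, 0.0212, 0.174]
eef_rot: [0.705, 0.709, 0.007, -0.001]
ft_force: [-0.9, -1.0, -1.0]
width: 0.0006
```

```bash
python3 st.py 0.638 0 0.083; python3 -c "
from h import *
p,im,d=snap('wrist','w1')
print(proj(p,[[.638,0,.066],[.638,-.139,.066],[.637,.0665,.066]]))"
```

```text
t 3.1 pos [0.643  0.0212 0.174 ] w 0.0006 F [-0.95 -0.97 -1.  ] yaw 0.3 tz [ 0.0079  0.0122 -0.9999] tip 0.157 j [-0.48  0.44  0.51  1.53 -0.23  1.23  0.07]
tool shift [-0.0223 -0.0058  0.0907]
cam in tool [ 0.066  0.    -0.147]
[[276.33707304 238.4896782 ]
 [276.44786947 399.61022546]
 [274.80846036 147.50974074]]
```

View pics/w1.png

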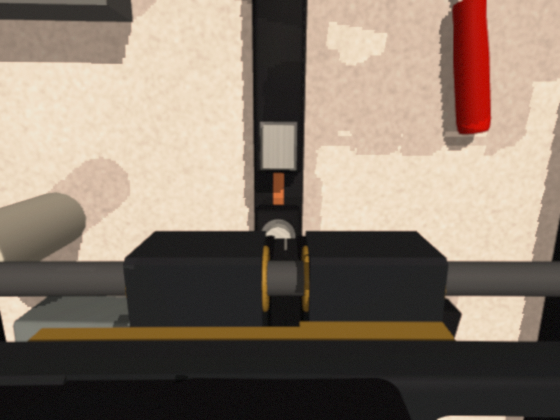

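```bash
python3 -c "
from h import *
p,im,d=snap('scene','s1')
c=im[130:270,180:380];cv2.imwrite('pics/s1z.png',cv2.resize(c,(800,560),interpolation=cv2.INTER_CUBIC))
p,im,d=load('w1')
print(d[278,285],d[270,200],d[240,278],d[310,285],d[335,285],d[280,255])
e=read_state()['ee_pos']
print(proj(p,[[e[0],e[1],e[2]-.017],[e[0]+.015,e[1],e[2]-.017],e]))
c=np.clip(im[200:400,200:360].astype(float)*3,0,255).astype('uint8');cv2.imwrite('pics/w1z.png',cv2.resize(c,None,fx=3,fy=3))
"
```

```text
0.080765 0.0742861 0.16811138 0.25988156 0.07119709 0.07506413
[[283.71246558 256.94369995]
 [314.8109961  256.99025544]
 [283.88743892 271.30701615]]
```

View pics/s1z.png

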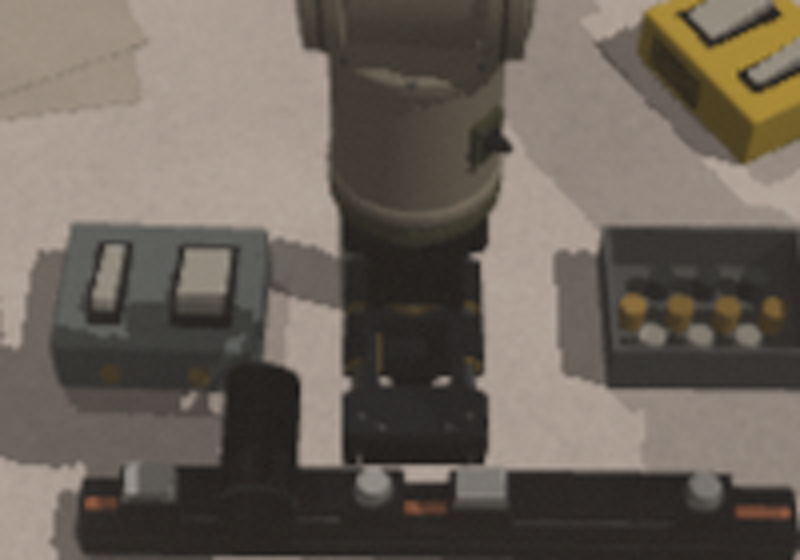

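View pics/w1z.png

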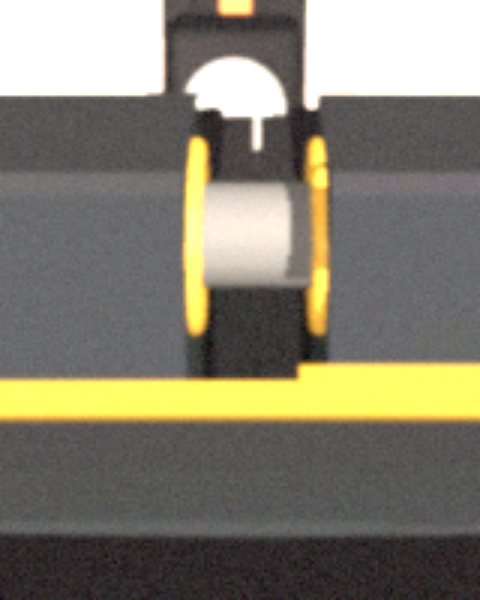

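Emit:
send_rows:
  steps:
    - [0.4,-0.6,0,-0.01,-0.001,0,1]
    - [0,0,0,-0.008,-0.001,0.01,1]
    - [0,0,0,-0.002,0,0.02,1]
    - [0,0,0,0,0,0.015,1]
    - [0,0,0,0,0,0.01,1]
    - [0,0,0,0,0,0.0,1]
    - [0,0,0,0,0,0,1]
    - [0,0,0,0,0,0,1]
    - [0,0,0,0,0,0,1]
    - [0,0,0,0,0,0,1]

```text
time: 4.2
ee_pos: [0.6411, -0.0034, 0.116]
eef_rot: [0.706, 0.708, 0.0, 0.001]
ft_force: [-0.1, 0.1, 0.3]
width: 0.0005
```

```bash
python3 st.py 0.640 0.0005 0.075
```

```text
t 4.2 pos [ 0.6411 -0.0034  0.116 ] w 0.0005 F [-0.14  0.06  0.34] yaw 0.17 tz [ 1.2e-03 -5.0e-04 -1.0e+00] tip 0.099 j [-0.45  0.49  0.5   1.58 -0.25  1.13  0.12]
tool shift [ 0.0039 -0.0012  0.041 ]
cam in tool [ 0.066  0.    -0.147]
```

Emit:
send_rows:
  steps:
    - [0,0,0,0.003,-0.001,0.005,1]
    - [0,0,0,0,0,0.01,1]
    - [0,0,0,0,0,0.008,1]
    - [0,0,0,0,0,0.003,1]
    - [0,0,0,0,0,0,1]
    - [0,0,0,0,0,0.003,1]
    - [0,0,0,0,0,0.003,1]
    - [0,0,0,0,0,0.003,1]
    - [0,0,0,0,0,0.003,1]
    - [0,0,0,0,0,0,1]

```text
time: 5.2
ee_pos: [0.6403, 0.0002, 0.0756]
eef_rot: [0.706, 0.708, 0.001, 0.001]
ft_force: [0.9, 0.0, -0.1]
width: 0.0006
```

```bash
python3 st.py 0.640 0.0005 0.075
```

```text
t 5.2 pos [6.403e-01 2.000e-04 7.560e-02] w 0.0006 F [ 0.9   0.04 -0.07] yaw 0.19 tz [ 1.8e-03  1.0e-04 -1.0e+00] tip 0.0586 j [-0.44  0.53  0.49  1.62 -0.28  1.06  0.13]
tool shift [ 0.0003 -0.0003  0.0006]
cam in tool [ 0.066  0.    -0.147]
```

Emit:
send_rows:
  steps:
    - [0,0,0,0,0,0.002,1]
    - [0,0,0,0,0,0.002,1]
    - [0,0,0,0,0,0.002,1]
    - [0,0,0,0,0,0.002,1]
    - [0,0,0,0,0,0.002,1]
    - [0,0,0,0,0,0.002,1]
    - [0,0,0,0,0,0.002,1]
    - [0,0,0,0,0,0.002,1]
    - [0,0,0,0,0,0.002,1]
    - [0,0,0,0,0,0.002,1]

```text
time: 6.2
ee_pos: [0.6405, 0.0, 0.0751]
eef_rot: [0.707, 0.708, 0.005, -0.002]
ft_force: [-11.4, 1.2, 20.1]
width: 0.0007
```

```bash
python3 st.py 0.640 0.0005 0.075
```

```text
t 6.2 pos [0.6405 0.     0.0751] w 0.0007 F [-11.38   1.23  20.14] yaw 0.09 tz [ 0.0032  0.0097 -0.9999] tip 0.0581 j [-0.43  0.53  0.48  1.62 -0.29  1.06  0.14]
tool shift [ 0.0005 -0.0005  0.0001]
cam in tool [ 0.066  0.    -0.147]
```

Emit:
send_rows:
  steps:
    - [0,0,0,0,0,-0.005,1]
    - [0,0,0,0,0,-0.01,1]
    - [0,0,0,0,0,-0.02,1]
    - [0,0,0,0,0,-0.02,1]
    - [0,0,0,0,0,-0.02,1]
    - [0,0,0,0,0,-0.02,1]
    - [0,0,0,0,0,-0.01,1]
    - [0,0,0,0,0,0,1]
    - [0,0,0,0,0,0,1]
    - [0,0,0,0,0,0,1]

```text
time: 7.2
ee_pos: [0.6403, -0.0014, 0.1847]
eef_rot: [0.707, 0.707, 0.005, -0.002]
ft_force: [0.1, 0.2, -0.4]
width: 0.0003
```

```bash
python3 st.py 0.640 -0.139 0.18; python3 -c "
from h import *
p,im,d=snap('scene','s2')
c=im[200:280,190:390];cv2.imwrite('pics/s2z.png',cv2.resize(c,(800,320),interpolation=cv2.INTER_CUBIC))"
```

```text
t 7.2 pos [ 0.6403 -0.0014  0.1847] w 0.0003 F [ 0.07  0.22 -0.45] yaw 0.06 tz [ 0.0044  0.0088 -1.    ] tip 0.1677 j [-0.46  0.43  0.52  1.52 -0.23  1.25  0.1 ]
tool shift [-0.1376 -0.0005  0.0035]
cam in tool [ 0.066  0.    -0.147]
```

View pics/s2z.png

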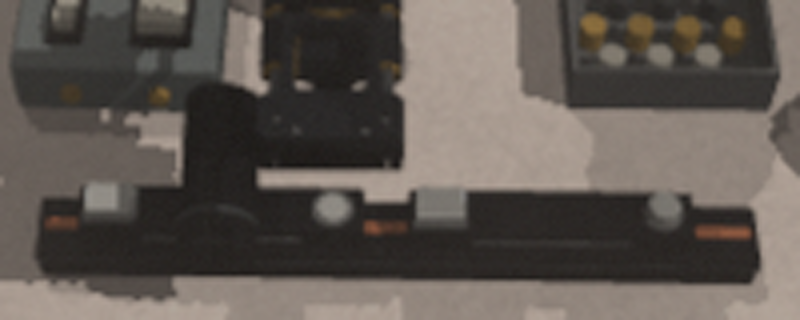

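Emit:
send_rows:
  steps:
    - [0.2,-0.4,0,-0.02,0,0,1]
    - [0,0,0,-0.03,0,0,1]
    - [0,0,0,-0.03,0,0,1]
    - [0,0,0,-0.02,0,0,1]
    - [0,0,0,-0.01,0,0,1]
    - [0,0,0,-0.005,0,0,1]
    - [0,0,0,0,0,0,1]
    - [0,0,0,0,0,0,1]
    - [0,0,0,0,0,0,1]
    - [0,0,0,0,0,0,1]

```text
time: 8.25
ee_pos: [0.638, -0.1221, 0.179]
eef_rot: [0.706, 0.709, -0.003, -0.003]
ft_force: [-0.1, 0.1, 0.0]
width: 0.0004
```

```bash
python3 st.py 0.639 -0.1385 0.105
```

```text
t 8.25 pos [ 0.638  -0.1221  0.179 ] w 0.0004 F [-0.06  0.09  0.01] yaw 0.23 tz [-8.2e-03 -4.0e-04 -1.0e+00] tip 0.162 j [-0.29  0.47  0.56  1.49 -0.25  1.27  0.3 ]
tool shift [-0.0164  0.0015  0.074 ]
cam in tool [ 0.066  0.    -0.147]
```

Emit:
send_rows:
  steps:
    - [-0.4,0,0,-0.01,0.001,0,1]
    - [0,0,0,-0.006,0,0,1]
    - [0,0,0,0,0,0,1]
    - [0,0,0,0,0,0.01,1]
    - [0,0,0,0,0,0.02,1]
    - [0,0,0,0,0,0.015,1]
    - [0,0,0,0,0,0.01,1]
    - [0,0,0,0,0,0,1]
    - [0,0,0,0,0,0,1]
    - [0,0,0,0,0,0,1]

```text
time: 9.25
ee_pos: [0.6394, -0.1381, 0.1203]
eef_rot: [0.705, 0.709, -0.0, -0.0]
ft_force: [-1.1, 0.4, 0.1]
width: 0.0005
```

```bash
python3 st.py 0.639 -0.1385 0.075
```

```text
t 9.25 pos [ 0.6394 -0.1381  0.1203] w 0.0005 F [-1.06  0.43  0.11] yaw 0.34 tz [-6.e-04  1.e-04 -1.e+00] tip 0.1033 j [-0.25  0.52  0.54  1.54 -0.28  1.16  0.35]
tool shift [-0.0004 -0.0004  0.0453]
cam in tool [ 0.066  0.    -0.147]
```

Emit:
send_rows:
  steps:
    - [0,0,0,0,0,0.01,1]
    - [0,0,0,0,0,0.01,1]
    - [0,0,0,0,0,0.006,1]
    - [0,0,0,0,0,0.003,1]
    - [0,0,0,0,0,0.002,1]
    - [0,0,0,0,0,0.003,1]
    - [0,0,0,0,0,0.003,1]
    - [0,0,0,0,0,0.003,1]
    - [0,0,0,0,0,0.003,1]
    - [0,0,0,0,0,0,1]

```text
time: 10.25
ee_pos: [0.6403, -0.1383, 0.0756]
eef_rot: [0.705, 0.709, 0.001, 0.001]
ft_force: [-0.5, 0.1, 0.5]
width: 0.0004
```

```bash
python3 st.py 0.639 -0.1385 0.075
```

```text
t 10.25 pos [ 0.6403 -0.1383  0.0756] w 0.0004 F [-0.48  0.14  0.47] yaw 0.34 tz [ 2.e-03  2.e-04 -1.e+00] tip 0.0586 j [-0.24  0.57  0.52  1.58 -0.31  1.08  0.37]
tool shift [-0.0002 -0.0013  0.0006]
cam in tool [ 0.066  0.    -0.147]
```

Emit:
send_rows:
  steps:
    - [0,0,0,0,0,0.002,1]
    - [0,0,0,0,0,0.002,1]
    - [0,0,0,0,0,0.002,1]
    - [0,0,0,0,0,0.002,1]
    - [0,0,0,0,0,0.002,1]
    - [0,0,0,0,0,0.002,1]
    - [0,0,0,0,0,0.002,1]
    - [0,0,0,0,0,0.002,1]
    - [0,0,0,0,0,0.002,1]
    - [0,0,0,0,0,0.002,1]

```text
time: 11.25
ee_pos: [0.6405, -0.1385, 0.0751]
eef_rot: [0.705, 0.709, 0.005, -0.001]
ft_force: [-9.9, 2.7, 20.1]
width: 0.0001
```

```bash
python3 st.py 0.639 -0.1385 0.18
```

```text
t 11.25 pos [ 0.6405 -0.1385  0.0751] w 0.0001 F [-9.88  2.72 20.05] yaw 0.26 tz [ 0.0057  0.009  -0.9999] tip 0.0581 j [-0.23  0.57  0.52  1.58 -0.32  1.07  0.37]
tool shift [ 0.0009 -0.0009 -0.1049]
cam in tool [ 0.066  0.    -0.147]
```

Emit:
send_rows:
  steps:
    - [0,0,0,0,0,-0.005,1]
    - [0,0,0,0,0,-0.01,1]
    - [0,0,0,0,0,-0.02,1]
    - [0,0,0,0,0,-0.02,1]
    - [0,0,0,0,0,-0.03,1]
    - [0,0,0,0,0,-0.03,1]
    - [0,0,0,0,0,-0.01,1]
    - [0,0,-4,0,0,0,1]
    - [0,0,-8,0,0,0,1]
    - [0,0,-8,0,0,0,1]

```text
time: 12.25
ee_pos: [0.6403, -0.1398, 0.2069]
eef_rot: [0.568, 0.823, 0.005, 0.001]
ft_force: [0.1, -0.4, -0.3]
width: 0.0006
```

Emit:
send_rows:
  steps:
    - [0,0,-8,0,0,0,1]
    - [0,0,-8,0,0,0,1]
    - [0,0,-8,0,0,0,1]
    - [0,0,-8,0,0,0,1]
    - [0,0,-8,0,0,0,1]
    - [0,0,-8,0,0,0,1]
    - [0,0,-8,0,0,0,1]
    - [0,0,-5,0,0,0,1]
    - [0,0,0,0,0,0,1]
    - [0,0,0,0,0,0,1]

```text
time: 13.25
ee_pos: [0.6388, -0.1397, 0.2017]
eef_rot: [0.049, 0.999, 0.004, 0.001]
ft_force: [0.4, 0.2, 0.4]
width: 0.0001
```

```bash
python3 st.py 0.497 -0.117 0.18;python3 -c "
from h import *
p,im,d=snap('scene','s3')
c=im[180:275,190:390];cv2.imwrite('pics/s3z.png',cv2.resize(c,(800,380),interpolation=cv2.INTER_CUBIC))"
```

```text
t 13.25 pos [ 0.6388 -0.1397  0.2017] w 0.0001 F [0.39 0.21 0.35] yaw 84.42 tz [ 0.0025  0.0074 -1.    ] tip 0.1847 j [-0.08  0.42  0.31  1.45 -0.14  1.29  1.71]
tool shift [0.1434 0.0086 0.0215]
cam in tool [ 0.066  0.    -0.147]
```

View pics/s3z.png

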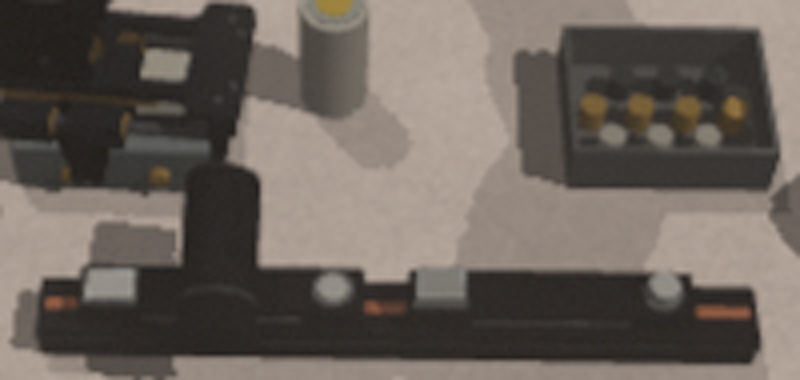

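Emit:
send_rows:
  steps:
    - [0,0,-3,0.015,0.001,0,1]
    - [0,0,0,0.03,0.002,0,1]
    - [0,0,0,0.03,0.002,0,1]
    - [0,0,0,0.03,0.002,0,1]
    - [0,0,0,0.015,0.001,0,1]
    - [0,0,0,0.005,0,0,1]
    - [0,0,0,0,0,0,1]
    - [0,0,0,0,0,0,1]
    - [0,0,0,0,0,0,1]
    - [0,0,0,0,0,0,1]

```text
time: 14.3
ee_pos: [0.5121, -0.1241, 0.1999]
eef_rot: [0.029, 1.0, 0.003, 0.001]
ft_force: [-0.7, 0.0, 0.9]
width: 0.0004
```

```bash
python3 st.py 0.5 -0.117 0.12;python3 -c "
from h import *
p,im,d=snap('wrist','w3')
print(proj(p,[[.5035,-.1178,.069],[.475,-.1176,.06]]))"
```

```text
t 14.3 pos [ 0.5121 -0.1241  0.1999] w 0.0004 F [-0.65  0.05  0.9 ] yaw 86.7 tz [ 0.0027  0.0068 -1.    ] tip 0.1829 j [-0.12  0.14  0.3   1.79 -0.05  1.22  1.71]
tool shift [0.0127 0.0058 0.0799]
cam in tool [ 0.066  0.    -0.147]
[[290.97158203 188.67141424]
 [288.98571557 150.71835412]]
```

View pics/w3.png

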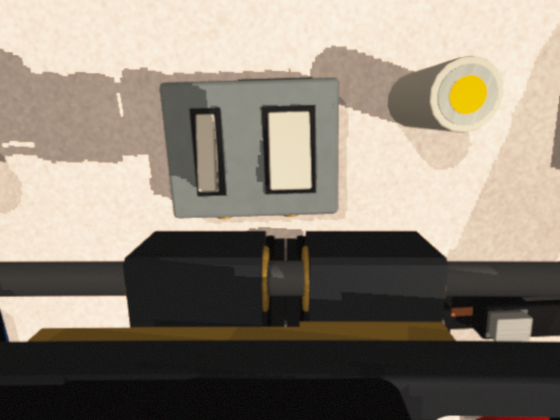

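Emit:
send_rows:
  steps:
    - [0.3,0,0,0.006,0.003,0,1]
    - [0,0,0,0.005,0.002,0.01,1]
    - [0,0,0,0,0,0.02,1]
    - [0,0,0,0,0,0.02,1]
    - [0,0,0,0,0,0.02,1]
    - [0,0,0,0,0,0.005,1]
    - [0,0,0,0,0,0,1]
    - [0,0,0,0,0,0,1]
    - [0,0,0,0,0,0,1]
    - [0,0,0,0,0,0,1]

```text
time: 15.35
ee_pos: [0.4998, -0.1166, 0.1216]
eef_rot: [0.028, 1.0, 0.001, 0.002]
ft_force: [0.4, 0.0, -0.3]
width: 0.0004
```

```bash
python3 st.py 0.5 -0.1175 0.088
```

```text
t 15.35 pos [ 0.4998 -0.1166  0.1216] w 0.0004 F [ 0.42  0.02 -0.28] yaw 86.76 tz [ 0.0034  0.0011 -1.    ] tip 0.1046 j [-0.12  0.19  0.29  1.91 -0.06  1.05  1.71]
tool shift [-0.0001 -0.001   0.0336]
cam in tool [ 0.066  0.    -0.147]
```

Emit:
send_rows:
  steps:
    - [0,0,0,0,0,0.01,1]
    - [0,0,0,0,0,0.01,1]
    - [0,0,0,0,0,0.006,1]
    - [0,0,0,0,0,0.003,1]
    - [0,0,0,0,0,0.003,1]
    - [0,0,0,0,0,0.003,1]
    - [0,0,0,0,0,0.002,1]
    - [0,0,0,0,0,0.002,1]
    - [0,0,0,0,0,0.002,1]
    - [0,0,0,0,0,0.002,1]

```text
time: 16.35
ee_pos: [0.502, -0.1167, 0.0766]
eef_rot: [0.028, 1.0, 0.0, 0.004]
ft_force: [0.8, -0.3, 1.0]
width: 0.0004
```

```bash
python3 st.py 0.5 -0.1175 0.072
```

```text
t 16.35 pos [ 0.502  -0.1167  0.0766] w 0.0004 F [ 0.76 -0.33  1.03] yaw 86.76 tz [ 8.e-03  7.e-04 -1.e+00] tip 0.0596 j [-0.11  0.25  0.28  1.95 -0.09  0.95  1.73]
tool shift [ 0.002  -0.0009  0.0046]
cam in tool [ 0.066  0.    -0.147]
```

Emit:
send_rows:
  steps:
    - [0,0,0,0,0,0.002,1]
    - [0,0,0,0,0,0.002,1]
    - [0,0,0,0,0,0.002,1]
    - [0,0,0,0,0,0.002,1]
    - [0,0,0,0,0,0.002,1]
    - [0,0,0,0,0,0.002,1]
    - [0,0,0,0,0,0.002,1]
    - [0,0,0,0,0,0.001,1]
    - [0,0,0,0,0,0,1]
    - [0,0,0,0,0,0,1]

```text
time: 17.35
ee_pos: [0.5023, -0.1169, 0.0751]
eef_rot: [0.029, 1.0, 0.003, 0.004]
ft_force: [0.7, -0.1, 1.1]
width: 0.0009
```

```bash
python3 st.py 0.5 -0.1175 0.072
```

```text
t 17.35 pos [ 0.5023 -0.1169  0.0751] w 0.0009 F [ 0.71 -0.07  1.08] yaw 86.63 tz [ 0.0083  0.0067 -0.9999] tip 0.0581 j [-0.1   0.25  0.28  1.95 -0.09  0.95  1.73]
tool shift [ 0.0023 -0.0008  0.0031]
cam in tool [ 0.066  0.    -0.147]
```

Emit:
send_rows:
  steps:
    - [0,0,0,0,0,-0.005,1]
    - [0,0,0,0,0,-0.01,1]
    - [0,0,0,0,0,-0.02,1]
    - [0,0,0,0,0,-0.03,1]
    - [0,0,0,0,0,-0.04,1]
    - [0,0,0,0,0,-0.04,1]
    - [0,0,0,0,0,-0.02,1]
    - [0,0,0,0,0,-0.01,1]
    - [0,0,0,0,0,0,1]
    - [0,0,0,0,0,0,1]

```text
time: 18.35
ee_pos: [0.4982, -0.1184, 0.2583]
eef_rot: [0.03, 1.0, 0.003, 0.002]
ft_force: [-0.1, 0.1, -1.0]
width: 0.0007
```

Emit:
send_rows:
  steps:
    - [0,0,0,0.02,0.02,0,1]
    - [0,0,0,0.02,0.04,0,1]
    - [0,0,0,0.01,0.04,0,1]
    - [0,0,0,0,0.04,0,1]
    - [0,0,0,0,0.04,0,1]
    - [0,0,0,0,0.04,0,1]
    - [0,0,0,0,0.04,0,1]
    - [0,0,0,0,0.02,0,1]
    - [0,0,0,0,0,0,1]
    - [0,0,0,0,0,0,1]

```text
time: 19.35
ee_pos: [0.4571, 0.1719, 0.2435]
eef_rot: [0.031, 0.999, -0.001, -0.01]
ft_force: [-0.3, -0.6, -1.2]
width: -0.0
```

```bash
python3 st.py;python3 -c "
from h import *
p,im,d=snap('scene','s4')
c=im[180:275,190:390];cv2.imwrite('pics/s4z.png',cv2.resize(c,(800,380),interpolation=cv2.INTER_CUBIC))
p,im,d=snap('top','t4')
c=np.clip(im[130:250,170:370]*1.5,0,255).astype('uint8');cv2.imwrite('pics/t4z.png',cv2.resize(c,(800,480),interpolation=cv2.INTER_CUBIC))
p,_,d0=load('top0');T=np.array(p['world_from_camera'])
v,u=np.mgrid[0:420,0:560]
c=cv2.undistortPoints(np.c_[u.ravel(),v.ravel()].astype(float).reshape(-1,1,2),np.array(p['camera_matrix']),np.array(p['dist'])).reshape(420,560,2)
for D in (d0,d):
  X=np.concatenate([c*D[...,None],D[...,None]],-1)@T[:3,:3].T+T[:3,3]
  f=lambda u,v,r=1:round(float(np.median(X[v-r:v+r+1,u-r:u+r+1,2])),4)
  print('stud',f(281,157),'bar',f(333,158),'bstud',f(203,155),'bbar',f(255,156),'wide+x',f(323,210),'wide-x',f(323,228),'nar+x',f(348,212),'nar-x',f(347,228))
"
```

```text
t 19.35 pos [0.4571 0.1719 0.2435] w -0.0 F [-0.31 -0.59 -1.24] yaw 86.4 tz [-0.0197 -0.001  -0.9998] tip 0.2265 j [-0.43  0.04 -0.02  1.79 -0.01  1.32  1.06]
cam in tool [ 0.066  0.    -0.147]
stud 0.0618 bar 0.0667 bstud 0.0635 bbar 0.0654 wide+x 0.0679 wide-x 0.0571 nar+x 0.0669 nar-x 0.0572
stud 0.0552 bar 0.0553 bstud 0.065 bbar 0.065 wide+x 0.0565 wide-x 0.068 nar+x 0.0693 nar-x 0.0557
```

View pics/s4z.png

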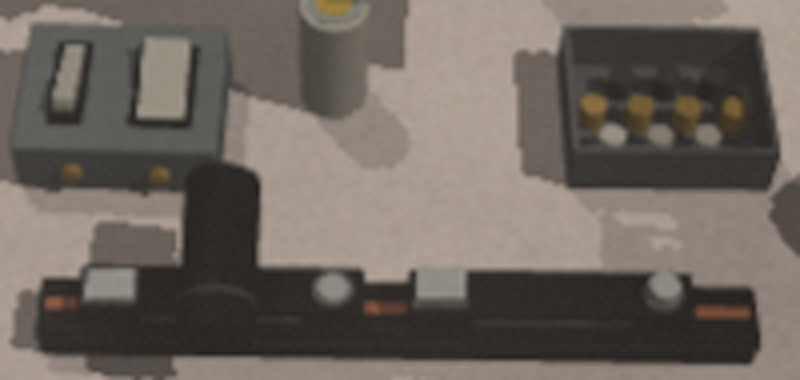

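View pics/t4z.png

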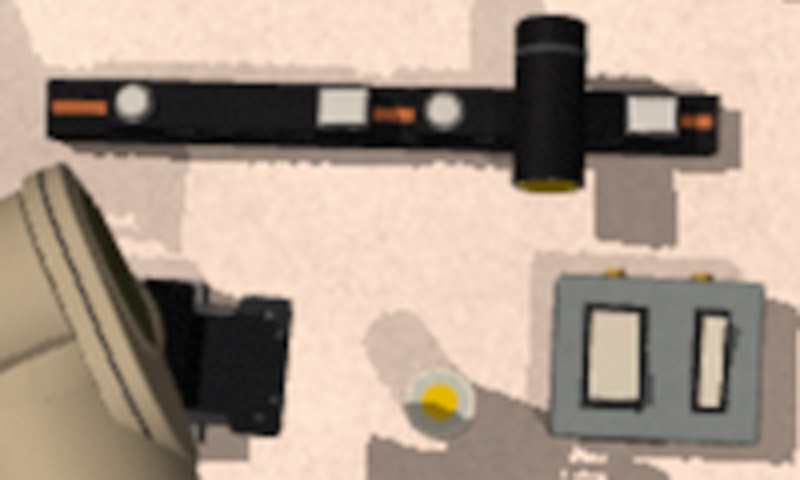

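```bash
python3 -c "
from bench import *
print(close_job())"
```

```text
the job is handed in; nothing more can be done
None
```

The stud, the latch and the wide rocker were pressed in that order with closed fingers, and the job was handed in at about 19.5 s. `close_job` gives no verdict, so what follows is from my own checks.

- **Stud and latch:** each ran onto its end stop at about 20 N with the fingertips at 58.1 mm. In the top camera's depth, the stud went from 62 to 55 mm and the latch from 67 to 55 mm. Both final readings are about 3 mm below the nominal 58 mm, which I put down to depth noise and the 2 mm calibration.
- **Wide rocker:** it is tipped over. The depth at its +x end fell from 68 to 56.5 mm and at its -x end rose from 57 to 68 mm. I saw no force peak there, because the reading came after two rest rows; 15 mm of commanded travel moved the arm only 1.5 mm.
- **Left alone:** the blank adapter's tops still read 65 mm and the narrow rocker's raised end is still up. In the last close-up pictures, the lamp, supply box and spare look where they were. I did not check the mug, jar, gauge, driver or screwdriver afterwards, but the fingers pressed only on the three parts and crossed the bench well above everything else.
- **Positions:** the cameras disagreed on x by up to about 4 mm. I used the wrist camera to settle it before pressing the stud and the rocker.

At hand-in the arm was clear of everything, with its fingertips about 226 mm above the bench.

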